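Join a mitred frame corner on the pedal-operated frame joiner

ROBOT

A 6-joint arm with a two-finger parallel gripper is mounted at the origin on the work surface. World frame = base frame: x ahead of the robot, y to its left, z up, the work surface at z = 0. Lengths are in m, angles in rad, forces in N, time in s.
With the tool pointing down it reaches from about 0.35 to 0.975 m from the base axis. Payload 7.1 kg.
Tool frame: the origin (TCP) lies on the centre line of the jaws, within the pads' length; the fingertips stand bot.tcp_to_tips ahead of it and the grasp point (between the pads) lies 3 mm ahead of it (bot.tcp_to_tips is the distance from the TCP to the fingertips, in m); z points along the fingers, y is the line along which they close (so a half turn about z gives the same grasp; the last joint's range is limited). The gripper opens to 88 mm and grips with 3 to 60 N. Pads are 20 mm wide; open, the fingers measure 115 mm over their backs; the gripper's body (75 mm by 178 mm) begins 61 mm behind the grasp point.
Start: joints at [-1.198, 0.423, 1.63, -0, 1.089, -0.019], TCP at [0.239, -0.578, 0.245] pointing down, gripper open.
Joint ranges: [-3, 3], [-0.9, 2.11], [0.09, 2.58], [-1.31, 4.45], [0.11, 2.69], [-2.54, 2.54]. Speed limits (rad/s): [2.39, 2.39, 3.01, 3.14, 3.14, 3.14].

INTERFACE

Orientations are given as [roll, pitch, yaw] about the fixed x, y, z axes, in that order (R = Rz(yaw) Ry(pitch) Rx(roll)).
In Python, from rig import bot gives the robot as it stands.
- The arm moves only by the tool carry_out, never from a script. Its argument "commands" is a list that holds one entry, the list of rows, each a list of 5 numbers: the gripper's target within -1 to 1 (shut at 1, half-way at 0, fully open at -1), then the shift along the tool's x, y, z as a fraction of full scale, then the turn about the tool's z as a fraction of full scale. A call has 1 to 10 rows; each row shifts and turns the commanded pose from where the row before left it, along the tool's axes as they then stand; what a row does not reach is not made up. Full scale, the value 1, is 50 mm for a shift and 0.1 rad for a turn. A row lasts 1/10 s, in which the tool goes at most 50 mm and 8.59 degrees, less where a joint would pass 70% of its speed; a pose out of reach is approached as far as the arm can. A call with a number of a shift or a turn outside -1 to 1 is refused whole. A call with a gripper value outside its range is refused whole. The fingers move at their own pace and stop on an object; "squeeze" is the grip in N (left out, the last holds). Time passes only in rows, so rows that do not move let the fingers close. It gives the time, the measured TCP pose, the force, the opening and the grip force at its end, in the units of the state.
- bot.observe(): the state, without advancing time (a new reading comes with each control period).
- bot.capture(name): name is "scene" or "top" or "wrist"; returns a dict with "img" (384x512x3 uint8, red, green, blue), "fx", "fy", "cx", "cy" (pixels), "R" (3x3) and "t" (3): a world point X has camera coordinates R X + t. Camera axes: x right, y down, z forward; pixel columns grow to the right and rows downward; lengths in m; the calibration is good to about 2 mm. A picture is of the moment at which its call begins. There is no depth.
- bot.job_done(): hands the job in; it is judged then, once.
The state is a dict: "clock": time; "joints": joint angles; "joint_velocities": joint speeds; "tau": joint torques, N m; "eef_pos": TCP position; "eef_rot": TCP orientation; "force": force on the tool from outside, world axes, zero at the start; "torque": the same for the moment, N m; "opening": finger opening in m; "grip_force": force on a finger pad.
Only numpy, scipy, OpenCV 4.12 (cv2) and the standard library are available. Lean on these libraries where they do the work, as an engineer would, in place of code of your own. Each camera call takes 0.05 s, during which the arm holds its last target. There are 200 camera calls.

TASK

Slide the glued frame corner that lies on the joiner's sloping table (do not lift or tip it, the glue is still wet) up the slope until its two outer sides lie flat against the two fences under the clamp, and leave it resting there. Then, and only then, press the joiner's foot pedal all the way down to its stop, hold it down for about a second, and let it come right back up with the corner still home against the fences. Leave everything else on the bench where it is.

Things in the scene. Friction and masses are not known exactly. Their poses are not given: they have to be found in the camera images.
- joiner: bench-top frame joiner (underpinner), grey cast machine 400 mm deep, 300 mm wide, 340 mm tall, fixed on the bench, facing the robot. Same frame as fence_corner. Its fences are aluminium bars 34 mm high, 14 mm thick, that start 12 mm from the origin and end 148 mm from it, 45 degrees down-slope to either side: a V of 90 degrees, open to the front.
- fence_corner (a point): the point on the surface of the joiner's steel table where the inner faces of the two fences would meet, 105 mm above the bench. The table slopes 0.14 rad (8 degrees), rising towards the fences; it is 300 mm wide and runs from 240 mm down-slope of this point to 60 mm beyond. Axes: x up the slope, y to the left, z square to the table. The frame corner is home when its frame meets this one.
- clamp_head (a point): centre of the underside of the clamp's round rubber pad (27 mm wide) at rest: 48 mm above the table, 18 mm down-slope of the fences' corner. Its cylinder, 50 mm wide, starts 90 mm above the table and hangs from an arm 170 to 215 mm above the table that reaches 40 mm down-slope of the fences' corner. Nothing overhangs the table farther down-slope. Axes as fence_corner.
- corner: plain pale wooden L, a mitred frame corner, about 160 g, lying on the sloping table, point up the slope. Legs at 90 degrees, 140 mm long outside, 32 mm wide, 18 mm high at the inside, with a ridge 18 mm wide and 26 mm high along the outside. Origin: its outer point, underside; x out through the point (legs run 45 degrees either side of -x), z up. It slides, and stays on the slope when let go.
- foot_valve: the joiner's foot pedal unit, standing on the bench to one side of the joiner: low grey base 230 x 120 mm, fixed. Origin at the centre of its underside; x points from the heel (hinge) end to the toe end. The hinge pin is parallel to y, 85 mm behind the origin (towards -x) and 36 mm above the bench.
- pedal_tread (a point): where to press, on top of the rubber tread of the pedal plate, 125 mm from the hinge pin along the plate, on its centre line. The plate is 90 mm wide and reaches 40 mm farther to the toe. Axes: x along the plate to the toe, y parallel to the pin, z square to the plate. At rest the plate slopes up 0.24 rad to the toe and this point is 78 mm above the bench; at the stop about 26 mm lower, near level.
- pedal (a joint): angle of the pedal in rad: 0 at rest (up), 0.21 at its stop (fully down). A spring brings it back up by itself; pressed at pedal_tread it takes about 5 N to start, 9 N when the clamp lands and 15 N at the stop. It moves the clamp, whose pad meets the frame corner at about four fifths of the swing; the wedge is driven only at the pedal's stop.
- done_corner: bystander: a finished wooden frame corner of the same size, lying flat on the bench at the far right. Origin at its outer point, underside.
- stone: bystander: grey sharpening stone on a dark wooden block, 230 x 90 x 55 mm, on the bench on the other side of the joiner from the pedal. Origin at the centre of its underside, x along it.
- glue: bystander: white glue bottle, 60 mm wide, 190 mm tall, standing. Origin at the centre of its underside.
- jar: bystander: glass jar with steel lid, 72 mm wide, 85 mm tall, standing. Origin at the centre of its underside.
- chisel: bystander: wood chisel 255 mm long, 29 mm high, lying on the bench at the right. Origin under the ferrule between handle and blade, x to the blade's edge.
- square: bystander: try square, 120 mm wooden stock and 200 mm steel blade, lying on the bench at the left. Origin under the stock, x along the blade.

How it is judged:
On the way, in this order (a step that is already met when the one before it is completed fails the run):
1. the corner lies home: its point within 5 mm of the fences' corner and its sides within 0.05 rad of the fences, with the pedal up (distance between corner and fence_corner below 0.005 m and angle between the x axis of corner and the x axis of fence_corner, either way round below 0.05 rad and value of joint pedal below 0.04 rad), for 0.2 s.
2. the pedal is held at its stop (past 0.19 of 0.21 rad, for 0.4 s) with the corner home (value of joint pedal above 0.19 rad and distance between corner and fence_corner below 0.005 m and angle between the x axis of corner and the x axis of fence_corner, either way round below 0.05 rad), for 0.4 s.
At the end, for the whole second after the job is handed in: The pedal is back up (below 0.03 rad) and the frame corner lies at rest, let go, home on the sloping table: its point within 5 mm of the fences' corner and its sides within 0.05 rad of the fences (value of joint pedal below 0.03 rad and distance between corner and fence_corner below 0.005 m and angle between the x axis of corner and the x axis of fence_corner, either way round below 0.05 rad and linear speed of corner below 0.02 m/s); the robot touches nothing.
It fails at once if the corner is lifted more than 20 mm off the table, or tipped by more than about 12 degrees from it (z of corner in the frame of fence_corner above 0.02 m or angle between the z axis of corner and the z axis of fence_corner, either way round above 0.2 rad).
It fails at once if the pedal is pressed (past 0.08 rad) while the corner is not home (its point over 8 mm from the fences' corner) (value of joint pedal above 0.08 rad and distance between corner and fence_corner above 0.008 m).
It fails at once if a bystander is moved by more than 30 mm (distance of any of done_corner, stone, glue, jar, chisel, square from where it was at the start of the episode above 0.03 m).
It also fails if it takes over 53 s, if anything falls off the work surface, if the arm or the gripper's body presses on something with over 40 N, if the wrist force passes 120 N, or if a joint passes its speed limit or range.

## Working session

There is one attempt and no reset: what is moved stays moved. The work goes in short steps, Python scripts to look and compute and a tool call to move; the robot and the scene stay as the last step left them, time stands still between calls to the robot, and variables do not carry over. Pictures are saved under pics/ and viewed, at most 10 in all, crops included, and the job is handed in when it is done.

Besides the shell and the picture viewer there is one more tool, called after "Request:" as name([rows], argument=value, ...), one row to a line, values as JSON. carry_out: Moves the arm, as the interface text tells. Its arguments: {"type":"object","properties":{"commands":{"type":"array"},"squeeze":{"type":"number"}},"required":["commands"]}

```bash
mkdir -p pics; cat > h.py <<'E'
from rig import bot
import cv2,numpy as np,json
def snap(n,f):
    c=bot.capture(n); cv2.imwrite(f'pics/{f}.png',cv2.cvtColor(c['img'],cv2.COLOR_RGB2BGR))
    json.dump({k:np.array(c[k]).tolist() for k in('fx','fy','cx','cy','R','t')},open(f'pics/{f}.json','w')); return c
def load(f): return json.load(open(f'pics/{f}.json'))
def ray(f,u,v):
    c=load(f);R=np.array(c['R']);o=-R.T@np.array(c['t']);d=R.T@np.array([(u-c['cx'])/c['fx'],(v-c['cy'])/c['fy'],1]);return o,d/np.linalg.norm(d)
def onz(f,u,v,z):
    o,d=ray(f,u,v);return o+d*(z-o[2])/d[2]
def tri(*obs):
    A=np.zeros((3,3));b=np.zeros(3)
    for f,u,v in obs:
        o,d=ray(f,u,v);P=np.eye(3)-np.outer(d,d);A+=P;b+=P@o
    X=np.linalg.solve(A,b);return X,[np.linalg.norm((np.eye(3)-np.outer(ray(*q)[1],ray(*q)[1]))@(X-ray(*q)[0])) for q in obs]
def proj(f,X):
    c=load(f);p=np.array(c['R'])@np.array(X)+c['t'];return [c['fx']*p[0]/p[2]+c['cx'],c['fy']*p[1]/p[2]+c['cy']]
E
python3 - <<'E'
from h import *
a=[snap(n,n+'0')['img'] for n in('scene','top','wrist')]
for n in('scene','top'):
    i=cv2.imread(f'pics/{n}0.png');cv2.imwrite(f'pics/{n}0b.png',cv2.resize(i,(800,600),interpolation=cv2.INTER_CUBIC))
    c=load(n+'0');print(n,-np.array(c['R']).T@c['t'],c['fx'])
print(bot.observe(),bot.tcp_to_tips)
E
```

```text
scene [ 1.10106672 -1.0736591   1.42482435] 493.2463133945152
top [ 0.47945711 -0.03739123  1.70023971] 375.7471075099582
{'clock': 0.15, 'joints': array([-1.19800243e+00,  4.23662436e-01,  1.63048963e+00, -1.04356844e-05,
        1.08855743e+00, -1.90201315e-02]), 'joint_velocities': array([ 7.93143202e-04, -1.03350334e-03, -2.22772859e-03,  5.37475430e-04,
       -6.51677935e-05,  1.36259298e-03]), 'tau': array([-5.10027457e-04, -5.44985604e+01, -2.73919344e+01,  6.44201785e-02,
        2.04324187e-02, -6.22822608e-05]), 'eef_pos': array([ 0.23853549, -0.57727369,  0.24409179]), 'eef_rot': array([-3.14047584e+00, -1.20026028e-05,  3.91818867e-01]), 'force': array([-0.14671357, -0.29074454, -0.62566003]), 'torque': array([ 0.00201896,  0.00852392, -0.01749756]), 'grip_force': 0.0, 'opening': 0.08776725029410758} 0.022
```

View pics/scene0b.png

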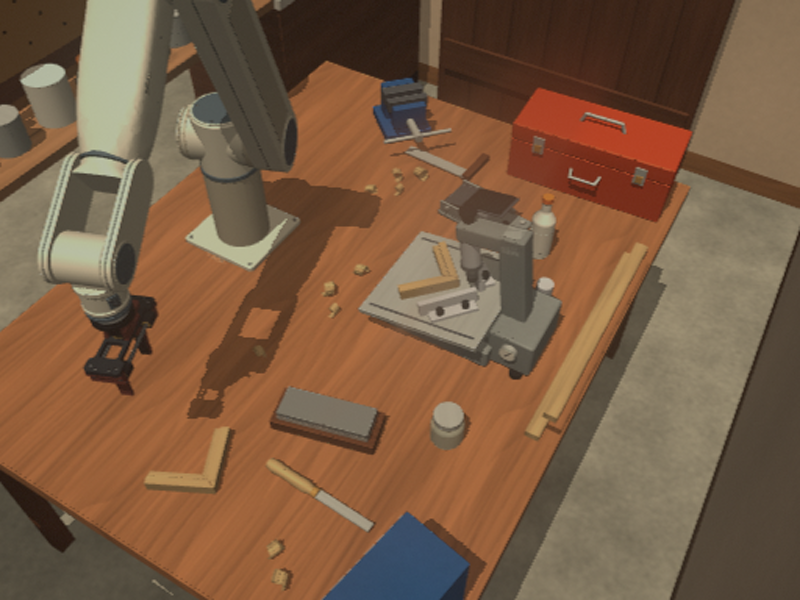

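View pics/top0b.png

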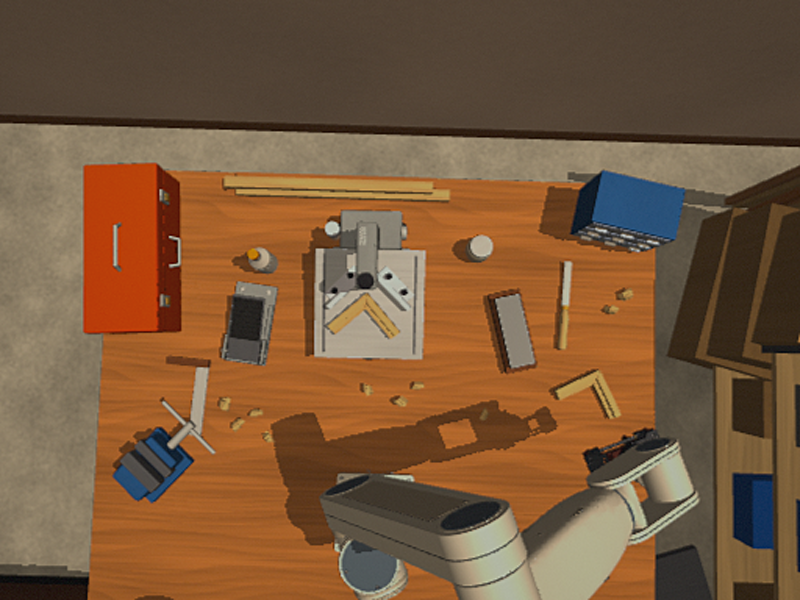

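```bash
python3 - <<'E'
from h import *
k=.64
for n,u,v,z in [('fl',315,357,.0715),('fr',424,358,.0715),('bl',315,250,.113),('br',426,250,.113),('cpoint',367,293,.11),('cl',328,332,.1),('cr',398,336,.1),('clamp',366,281,.3),('pc',248,322,.06),('ptl',238,283,.09),('ptr',277,287,.09),('pbl',221,357,.03),('pbr',265,364,.03)]:
    print(n,onz('top0',u*k,v*k,z).round(3))
i=cv2.imread('pics/top0.png')[140:250,130:290];a=cv2.resize(i,(800,550),interpolation=cv2.INTER_CUBIC);cv2.imwrite('pics/c1.png',a)
E
```

```text
fl [0.434 0.174 0.071]
fr [ 0.439 -0.127  0.071]
bl [0.725 0.18  0.113]
br [ 0.734 -0.123  0.113]
cpoint [0.612 0.035 0.11 ]
cl [0.503 0.138 0.1  ]
cr [ 0.498 -0.053  0.1  ]
clamp [0.625 0.029 0.3  ]
pc [0.525 0.366 0.06 ]
ptl [0.631 0.391 0.09 ]
ptr [0.623 0.283 0.09 ]
pbl [0.425 0.446 0.03 ]
pbr [0.409 0.32  0.03 ]
```

View pics/c1.png

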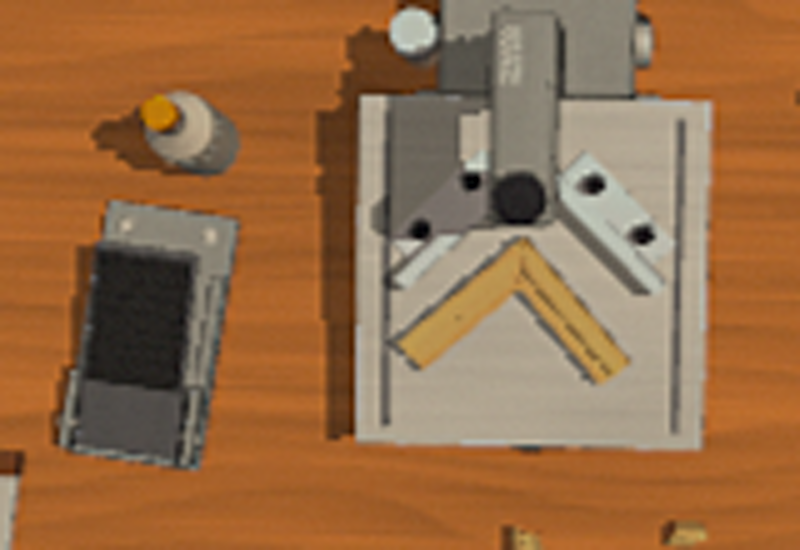

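Request:
carry_out([
  [[-1,0,0,-0.8,0.93],[-1,0,0,-0.8,0.93],[-1,0,0,-0.8,0.93],[-1,0,0,-0.8,0.93],[-1,0.5,-0.8,0,0],[-1,0.5,-0.9,0,0],[-1,0.5,-0.9,0,0],[-1,0.5,-0.9,0,0],[-1,0.5,-0.9,0,0],[-1,0.5,-0.9,0,0]],
])

```text
clock: 1.15
eef_pos: [0.3803, -0.3143, 0.4046]
eef_rot: [-3.142, -0.0, 0.019]
force: [1.0, -0.8, 0.2]
opening: 0.0879
grip_force: 0.0
```

Request:
carry_out([
  [[-1,0.3,-0.9,0,0],[-1,0.3,-0.9,0,0],[-1,0.2,-0.9,0,0],[-1,0.1,-0.9,0,0],[-1,0.1,-0.9,0,0],[-1,0,-0.9,0,0],[-1,0,-0.9,0,0],[-1,0,-0.5,0,0],[-1,0,0,0,0],[-1,0,0,0,0]],
])

```text
clock: 2.15
eef_pos: [0.423, 0.0249, 0.4046]
eef_rot: [3.141, 0.0, 0.022]
force: [0.0, 1.1, -0.2]
opening: 0.0879
grip_force: 0.0
```

```bash
python3 - <<'E'
from h import *
s=bot.observe();print(s['eef_pos'],s['eef_rot'],s['joints'])
snap('wrist','w1');c=load('w1');print(-np.array(c['R']).T@c['t'],c['fx'])
i=cv2.imread('pics/w1.png');cv2.imwrite('pics/w1b.png',cv2.resize(i,(800,600),interpolation=cv2.INTER_CUBIC))
E
```

```text
[0.42301201 0.02490105 0.40455047] [3.14122816e+00 2.97227182e-04 2.15970626e-02] [ 3.09571698e-02 -5.73264107e-02  1.85015941e+00 -3.70778185e-04
  1.34906029e+00  1.58023798e+00]
[0.50030404 0.02626513 0.54459029] 279.9849931819338
```

View pics/w1b.png

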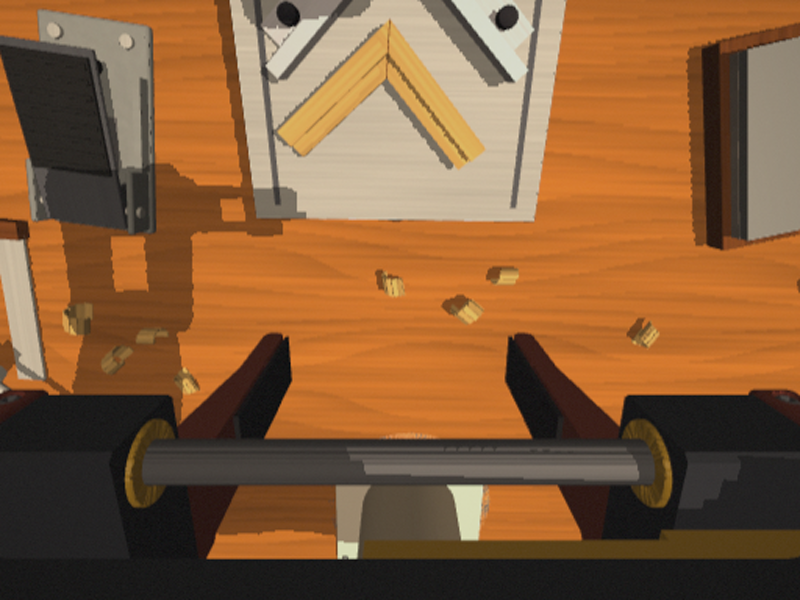

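```bash
python3 - <<'E'
from h import *
def W(u,v):return ('w1',u*.64,v*.64)
def T(u,v):return ('top0',130+u/5,140+v/5)
for n,w,t in [('fl',(258,220),(357,440)),('fr',(536,221),(702,450)),('pt',(389,20),(523,240)),('ivert',(387,80),(522,288)),('Lend out',(275,130),(390,345)),('Lend in',(303,156),(418,370)),('Rend out',(486,150),(632,362)),('Rend in',(461,168),(600,384)),('fenceR tip top-in',(487,82),(645,293)),('fenceL tip',(275,82),(397,288)),
 ('ped toe in',(95,45),(195,258)),('ped toe out',(0,38),(100,245)),('ped rub bot in',(113,175),(180,388)),('base toe in',(153,28),(238,218)),('base heel in',(155,232),(195,470)),('base heel out',(33,220),(58,447)),('base toe out',(38,10),(108,203))]:
    X,e=tri(W(*w),T(*t));print(n,X.round(3),np.round(e,3))
E
```

```text
fl [0.435 0.174 0.075] [0.001 0.001]
fr [ 0.437 -0.123  0.075] [0.002 0.002]
pt [0.607 0.035 0.145] [0. 0.]
ivert [0.57  0.036 0.1  ] [0.001 0.001]
Lend out [0.521 0.147 0.089] [0.003 0.003]
Lend in [0.499 0.126 0.058] [0.001 0.001]
Rend out [ 0.51 -0.06  0.1 ] [0. 0.]
Rend in [ 0.491 -0.033  0.12 ] [0.002 0.002]
fenceR tip top-in [ 0.575 -0.068  0.047] [0.004 0.004]
fenceL tip [0.567 0.143 0.093] [0. 0.]
ped toe in [0.593 0.319 0.078] [0.005 0.005]
ped toe out [0.599 0.4   0.086] [0.002 0.002]
ped rub bot in [0.476 0.334 0.055] [0. 0.]
base toe in [ 0.632  0.3   -0.002] [0.001 0.001]
base heel in [ 0.403  0.332 -0.009] [0.001 0.001]
base heel out [0.422 0.442 0.041] [0.001 0.001]
base toe out [0.643 0.415 0.01 ] [0.002 0.002]
```

```bash
python3 - <<'E'
from h import *
from scipy.optimize import least_squares
from scipy.spatial.transform import Rotation as Ro
W=lambda u,v:('w1',u*.64,v*.64)
T=lambda u,v:('top0',130+u/5,140+v/5)
def Rj(yaw): return (Ro.from_euler('z',yaw)*Ro.from_euler('y',-.14)).as_matrix()
def J(p,X): return Rj(p[2])@np.array(X)+[p[0],p[1],.105]
obsJ=[((-.24,.15,0),W(258,220)),((-.24,.15,0),T(357,440)),((-.24,-.15,0),W(536,221)),((-.24,-.15,0),T(702,450)),((.06,.15,0),T(358,95)),((.06,-.15,0),T(712,101))]
def fit(f,obs,p0):
    r=lambda p:np.concatenate([np.subtract(proj(o[0],f(p,X)),o[1:]) for X,o in obs])
    s=least_squares(r,p0,loss='soft_l1');print(s.x.round(4));print(r(s.x).reshape(-1,2).round(1).tolist());return s.x
pj=fit(J,obsJ,[.67,.03,.02])
c=np.sqrt(.5)
def leg(s,a,o,h): return (-(a+o)*c, s*(a-o)*c, h)   # a along, o inward
def C(q,X):
    r=Ro.from_euler('z',q[2]).as_matrix()@np.array(X)+[q[0],q[1],0];return J(pj,r)
obsC=[(leg(1,0,0,.026),W(389,20)),(leg(1,0,0,.026),T(523,240)),(leg(1,.032,.032,.018),W(387,80)),(leg(1,.14,0,.026),W(275,130)),(leg(1,.14,0,.026),T(390,345)),(leg(1,.14,.032,.018),W(303,156)),(leg(1,.14,.032,.018),T(418,370)),
(leg(-1,.14,0,.026),W(486,150)),(leg(-1,.14,0,.026),T(632,362)),(leg(-1,.14,.032,.018),W(461,168)),(leg(-1,.14,.032,.018),T(600,384))]
qc=fit(C,obsC,[-.06,0,0])
def P(p,X): return Ro.from_euler('z',p[2]).as_matrix()@np.array(X)+[p[0],p[1],0]
def plate(d,y): return (-.085+d*np.cos(.24)-0.006, y, .036+d*np.sin(.24)+.012)
obsP=[(plate(.165,-.045),W(95,45)),(plate(.165,-.045),T(195,258)),(plate(.165,.045),T(100,245)),((.115,-.06,.01),W(153,28)),((.115,-.06,.01),T(238,218)),((-.115,-.06,.01),T(195,470)),((.115,.06,.01),T(108,203)),((.115,.06,.01),W(38,10)),((-.115,-.06,.01),W(155,232))]
pp=fit(P,obsP,[.525,.37,-.13])
tread=P(pp,(-.085+.125*np.cos(.24),0,.078));print('tread',tread)
json.dump([pj.tolist(),qc.tolist(),pp.tolist()],open('fit.json','w'))
for n,x in [('home push',-.113),('pre',qc[0]-.125)]: print(n,J(pj,(x,0 if n[0]=='h' else qc[1],0)))
E
```

```text
[0.6733 0.0284 0.0147]
[[-0.1, -0.1], [0.1, 0.5], [-0.1, 0.4], [0.5, -0.5], [0.1, -0.3], [-0.2, -0.5]]
[-0.0564  0.0072 -0.0757]
[[0.5, -0.5], [0.1, -1.2], [-0.5, -1.2], [1.0, 1.0], [1.4, -1.0], [-0.2, 0.9], [0.9, -0.4], [-0.2, -0.1], [-0.4, -0.2], [-2.1, 1.6], [0.2, -0.1]]
[ 0.5244  0.3673 -0.1192]
[[-1.4, 6.1], [0.8, 0.1], [-0.8, -0.4], [-0.5, -1.0], [0.8, -0.2], [1.3, 0.1], [0.6, -1.0], [0.5, -0.8], [0.3, 2.1]]
tread [0.56054669 0.36298751 0.078     ]
home push [0.56144368 0.02676154 0.08923163]
pre [0.49358146 0.03300248 0.0796823 ]
```

Request:
carry_out([
  [[-1,0.45,-0.09,0.7,0.07],[-1,0.45,-0.09,0.7,0],[-1,0.45,-0.1,0.7,0],[-1,0,0,0.8,0],[-1,0,0,0.8,0],[-1,0,0,0.8,0],[-1,0,0,0.6,0],[-1,0,0,0.3,0],[-1,0,0,0,0],[-1,0,0,0,0]],
])

```text
clock: 3.2
eef_pos: [0.4908, 0.0387, 0.1348]
eef_rot: [3.141, 0.0, 0.011]
force: [0.1, -0.5, 1.4]
opening: 0.0879
grip_force: 0.0
```

```bash
python3 - <<'E'
from h import *
s=bot.observe();print(s['eef_pos'],s['eef_rot'],s['force'])
snap('wrist','w2')
i=cv2.imread('pics/w2.png');cv2.imwrite('pics/w2b.png',cv2.resize(i,(800,600),interpolation=cv2.INTER_CUBIC))
E
```

```text
[0.49079188 0.03869193 0.13480648] [3.14147493e+00 3.28481583e-04 1.12279019e-02] [ 0.07868683 -0.47277336  1.35127957]
```

View pics/w2b.png

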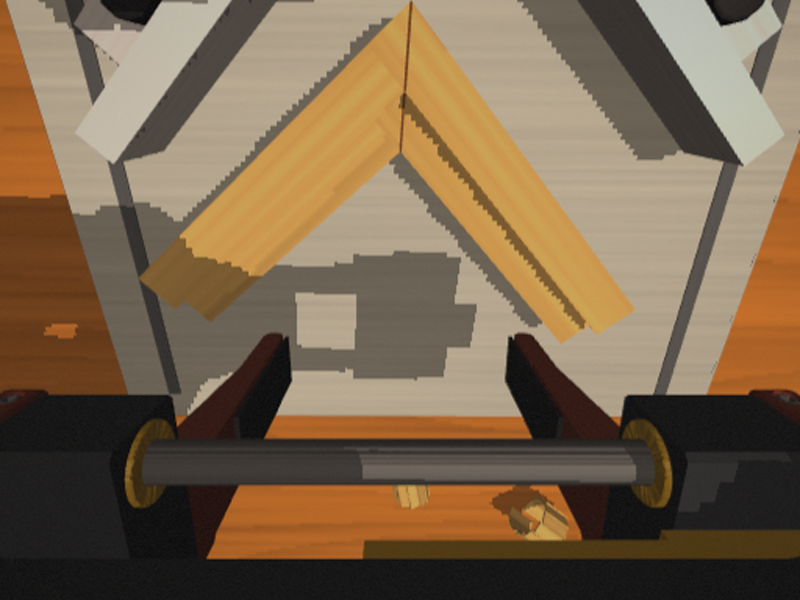

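Request:
carry_out([
  [[-1,0,0,0.28,0],[-1,0,0,0.28,0],[-1,0,0,0,0],[-1,0.12,0.02,-0.017,0],[-1,0.12,0.02,-0.017,0],[-1,0.12,0.02,-0.017,0],[-1,0.12,0.02,-0.017,0],[-1,0,0,0,0]],
])

```text
clock: 4.05
eef_pos: [0.5159, 0.0359, 0.1106]
eef_rot: [3.142, -0.002, 0.013]
force: [-0.2, -0.2, -0.9]
opening: 0.0878
grip_force: 0.1
```

```bash
python3 - <<'E'
from h import *
s=bot.observe();print(s['eef_pos'],s['eef_rot'],s['force'])
snap('wrist','w3')
i=cv2.imread('pics/w3.png');cv2.imwrite('pics/w3b.png',cv2.resize(i,(800,600),interpolation=cv2.INTER_CUBIC))
E
```

```text
[0.51585155 0.03591649 0.11060949] [ 3.14158906e+00 -1.65116280e-03  1.27513036e-02] [-0.24585576 -0.19946221 -0.94655426]
```

View pics/w3b.png

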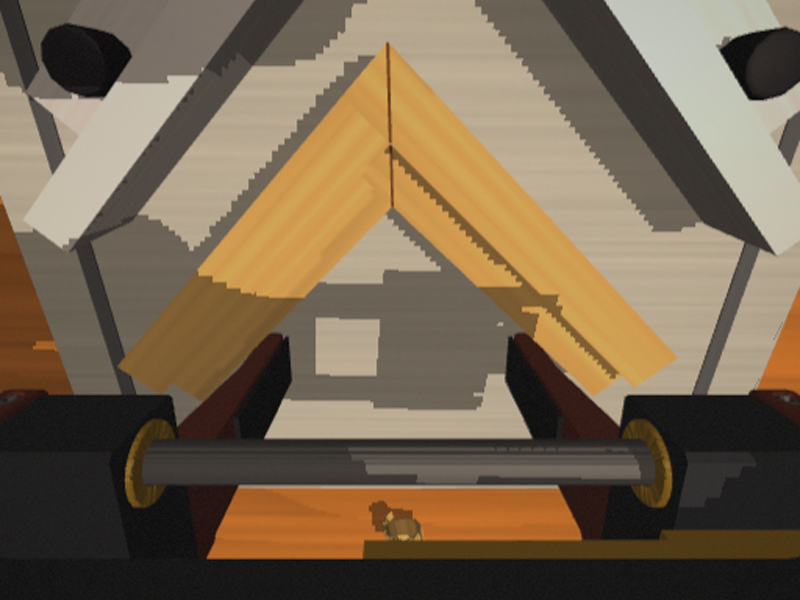

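Request:
carry_out([
  [[-1,0.12,0.028,-0.017,0],[-1,0.12,0.028,-0.017,0],[-1,0.12,0.028,-0.017,0],[-1,0.12,0.028,-0.017,0],[-1,0.12,0.028,-0.017,0],[-1,0.12,0.028,-0.017,0],[-1,0,0,0,0]],
])

```text
clock: 4.8
eef_pos: [0.5519, 0.0279, 0.1154]
eef_rot: [3.142, -0.002, 0.013]
force: [0.2, 0.3, 0.8]
opening: 0.088
grip_force: 0.0
```

```bash
python3 - <<'E'
from h import *
s=bot.observe();print(s['eef_pos'],s['eef_rot'],s['force'])
snap('wrist','w4')
i=cv2.imread('pics/w4.png');cv2.imwrite('pics/w4b.png',cv2.resize(i,(800,600),interpolation=cv2.INTER_CUBIC))
E
```

```text
[0.55193292 0.02789571 0.1154129 ] [ 3.14156928e+00 -1.53616898e-03  1.25986883e-02] [0.24698972 0.27216084 0.84004931]
```

View pics/w4b.png

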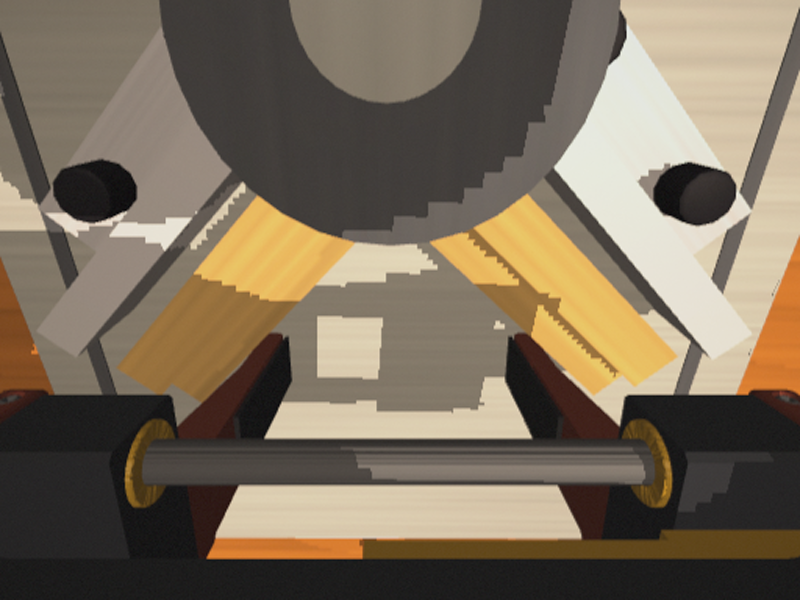

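Request:
carry_out([
  [[-1,0.06,0.01,-0.008,0],[-1,0.06,0.01,-0.008,0],[-1,0.04,0,-0.006,0],[-1,0,0,0,0]],
])

```text
clock: 5.25
eef_pos: [0.559, 0.0272, 0.1163]
eef_rot: [3.142, -0.0, 0.013]
force: [-0.3, -0.7, -0.7]
opening: 0.0878
grip_force: 0.2
```

Request:
carry_out([
  [[-1,0.03,0,-0.004,0],[-1,0,0,0,0]],
])

```text
clock: 5.45
eef_pos: [0.5602, 0.0272, 0.1165]
eef_rot: [-3.142, 0.0, 0.013]
force: [-0.1, -0.4, -0.2]
opening: 0.0879
grip_force: 0.4
```

Request:
carry_out([
  [[-1,0.02,0,-0.003,0],[-1,0,0,0,0]],
])

```text
clock: 5.65
eef_pos: [0.5612, 0.0272, 0.1166]
eef_rot: [-3.142, -0.0, 0.013]
force: [-1.0, -0.0, -0.4]
opening: 0.0882
grip_force: 0.5
```

Request:
carry_out([
  [[-1,0.03,0,-0.004,0],[-1,0,0,0,0]],
])

```text
clock: 5.85
eef_pos: [0.5623, 0.0273, 0.1167]
eef_rot: [-3.141, 0.001, 0.012]
force: [-2.1, 0.2, 1.7]
opening: 0.088
grip_force: 1.2
```

Request:
carry_out([
  [[-1,0.02,0,-0.003,0],[-1,0,0,0,0]],
])

```text
clock: 6.05
eef_pos: [0.5632, 0.0274, 0.1168]
eef_rot: [-3.141, 0.001, 0.013]
force: [-3.7, 1.7, -0.8]
opening: 0.088
grip_force: 1.7
```

Request:
carry_out([
  [[-1,0.02,0,-0.003,0],[-1,0,0,0,0]],
])

```text
clock: 6.25
eef_pos: [0.5635, 0.0274, 0.1168]
eef_rot: [-3.141, 0.003, 0.012]
force: [-5.9, 2.1, 0.5]
opening: 0.0877
grip_force: 2.7
```

Request:
carry_out([
  [[-1,0.02,0,-0.003,0],[-1,0,0,0,0],[-1,0,0,0,0]],
])

```text
clock: 6.55
eef_pos: [0.5638, 0.0275, 0.1167]
eef_rot: [-3.141, 0.004, 0.012]
force: [-7.5, 3.3, 1.2]
opening: 0.0875
grip_force: 3.5
```

```bash
python3 - <<'E'
from h import *
snap('wrist','w5')
i=cv2.imread('pics/w5.png');cv2.imwrite('pics/w5b.png',cv2.resize(i,(800,600),interpolation=cv2.INTER_CUBIC))
E
```

```text
(no output)
```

View pics/w5b.png

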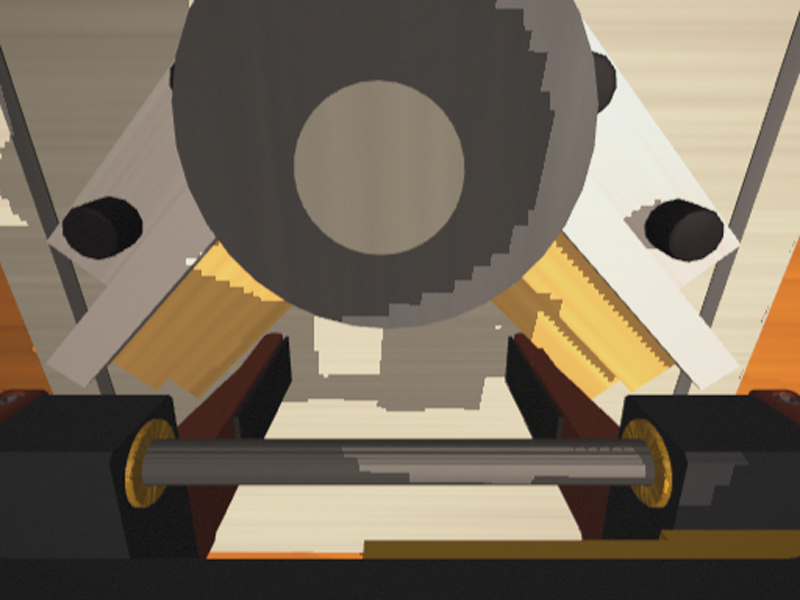

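Request:
carry_out([
  [[-1,-0.05,0,0,0],[-1,-0.1,0,0,0],[-1,-0.2,0,0,0],[-1,-0.3,0,0,0],[-1,0,0,-0.3,0],[-1,0,0,-0.6,0],[-1,0,0,-0.8,0],[-1,0,0,-0.9,0],[-1,0,0,-0.1,0]],
])

```text
clock: 7.5
eef_pos: [0.536, 0.0268, 0.2579]
eef_rot: [3.141, -0.011, 0.013]
force: [0.4, 0.9, 0.6]
opening: 0.0878
grip_force: 0.0
```

```bash
python3 - <<'E'
from h import *
s=bot.observe();print(s['eef_pos'],s['eef_rot'],s['force'])
snap('wrist','w6')
i=cv2.imread('pics/w6.png');cv2.imwrite('pics/w6b.png',cv2.resize(i,(800,600),interpolation=cv2.INTER_CUBIC))
E
```

```text
[0.53598426 0.02679753 0.2579346 ] [ 3.14146239 -0.01055024  0.01297691] [0.40124631 0.89241256 0.58543442]
```

View pics/w6b.png

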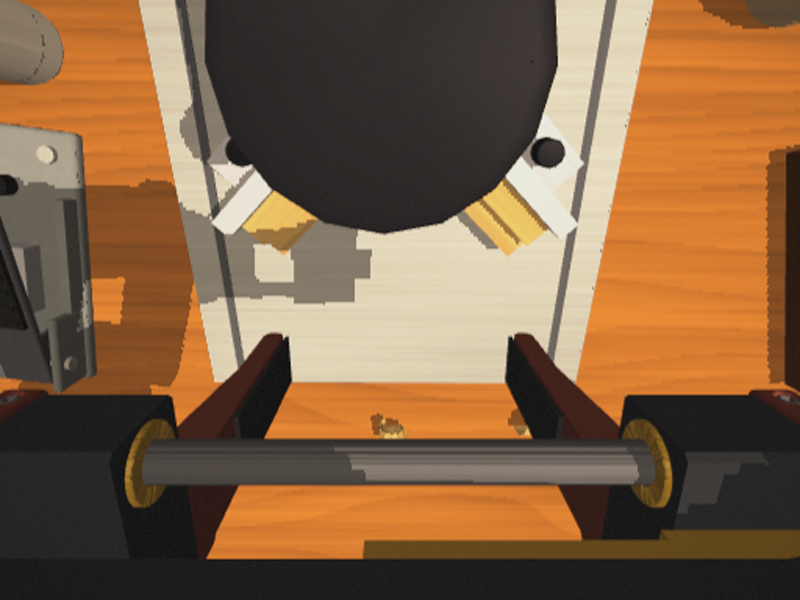

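```bash
python3 - <<'E'
from h import *
from scipy.spatial.transform import Rotation as Ro
pj=json.load(open('fit.json'))[0];c=.5**.5
R=(Ro.from_euler('z',pj[2])*Ro.from_euler('y',-.14)).as_matrix()
for s in(1,-1):
  for o,h in((.0,.026),(.018,.026),(.032,.018)):
    print(s,o,(np.array(proj('w6',R@np.array((-(.14+o)*c,s*(.14-o)*c,h))+[pj[0],pj[1],.105]))/.64).round(0))
E
```

```text
1 0.0 [244. 228.]
1 0.018 [266. 247.]
1 0.032 [285. 257.]
-1 0.0 [551. 228.]
-1 0.018 [529. 247.]
-1 0.032 [509. 257.]
```

Request:
carry_out([
  [[1,0,-0.5,0,0],[1,0,-0.7,0,0],[1,0.1,-0.7,0,0],[1,0.1,-0.7,0,0],[1,0.1,-0.7,0,0],[1,0.1,-0.7,0,0],[1,0.1,-0.7,0,0],[1,0,-0.7,0,0],[1,0,-0.7,0,0],[1,0,-0.7,0,0]],
], squeeze=10)

```text
clock: 8.55
eef_pos: [0.553, 0.368, 0.2504]
eef_rot: [3.14, 0.002, 0.013]
force: [0.3, 0.2, 0.4]
opening: 0.0112
grip_force: 0.0
```

Request:
carry_out([
  [[1,0,0,0.6,0],[1,0,0,0.8,0],[1,0,0,0.6,0],[1,0,0,0.5,0],[1,0,0,0,0],[1,0,0,0,0]],
])

```text
clock: 9.15
eef_pos: [0.5533, 0.3667, 0.1264]
eef_rot: [3.141, 0.002, 0.013]
force: [0.6, -0.9, 0.8]
opening: 0.0004
grip_force: 0.0
```

Request:
carry_out([
  [[1,0.06,0.07,0.2,0],[1,0,0,0.2,0],[1,0,0,0,0]],
])

```text
clock: 9.45
eef_pos: [0.5565, 0.3631, 0.1064]
eef_rot: [3.141, 0.001, 0.012]
force: [-1.0, 0.1, 0.1]
opening: 0.0004
grip_force: 0.0
```

Request:
carry_out([
  [[1,0,0,0.08,0],[1,0,0,0,0]],
])

```text
clock: 9.65
eef_pos: [0.5568, 0.3637, 0.1031]
eef_rot: [3.142, 0.0, 0.013]
force: [0.6, -0.3, -0.1]
opening: 0.0007
grip_force: 0.0
```

Request:
carry_out([
  [[1,0,0,0.08,0],[1,0,0,0,0]],
])

```text
clock: 9.85
eef_pos: [0.5576, 0.3638, 0.0998]
eef_rot: [-3.141, -0.002, 0.013]
force: [0.6, -0.9, 5.5]
opening: 0.0003
grip_force: 2.2
```

Request:
carry_out([
  [[1,0,0,0.06,0],[1,0,0,0.06,0],[1,0,0,0.06,0],[1,0,0,0.06,0],[1,0,0,0.06,0],[1,0,0,0.06,0],[1,0,0,0,0]],
])

```text
clock: 10.55
eef_pos: [0.5597, 0.3644, 0.0832]
eef_rot: [-3.139, -0.006, 0.013]
force: [4.8, -2.7, 9.7]
opening: 0.0004
grip_force: 4.4
```

Request:
carry_out([
  [[1,0,0,0.06,0],[1,0,0,0.06,0],[1,0,0,0,0]],
])

```text
clock: 10.85
eef_pos: [0.5606, 0.3644, 0.078]
eef_rot: [-3.139, -0.008, 0.013]
force: [5.4, -5.3, 12.8]
opening: 0.0003
grip_force: 6.7
```

Request:
carry_out([
  [[1,0,0,0.04,0],[1,0,0,0,0]],
])

```text
clock: 11.05
eef_pos: [0.5608, 0.3643, 0.0764]
eef_rot: [-3.139, -0.008, 0.013]
force: [6.6, -5.3, 15.0]
opening: 0.0007
grip_force: 7.5
```

Request:
carry_out([
  [[1,0,0,0.03,0],[1,0,0,0,0]],
])

```text
clock: 11.25
eef_pos: [0.561, 0.3643, 0.0752]
eef_rot: [-3.139, -0.008, 0.013]
force: [5.5, -6.1, 16.4]
opening: 0.0005
grip_force: 8.1
```

Request:
carry_out([
  [[1,0,0,0.03,0],[1,0,0,0,0]],
])

```text
clock: 11.45
eef_pos: [0.5611, 0.3643, 0.0748]
eef_rot: [-3.139, -0.009, 0.013]
force: [3.3, -7.7, 24.4]
opening: 0.0007
grip_force: 11.9
```

Request:
carry_out([
  [[1,0,0,0.03,0],[1,0,0,0,0]],
])

```text
clock: 11.65
eef_pos: [0.5612, 0.3643, 0.0747]
eef_rot: [-3.139, -0.009, 0.013]
force: [0.3, -10.5, 34.5]
opening: 0.0007
grip_force: 17.2
```

Request:
carry_out([
  [[1,0,0,-0.02,0],[1,0,0,0,0],[1,0,0,0,0],[1,0,0,0,0],[1,0,0,0,0],[1,0,0,0,0],[1,0,0,0,0],[1,0,0,0,0]],
])

```text
clock: 12.45
eef_pos: [0.5611, 0.3643, 0.0748]
eef_rot: [-3.139, -0.009, 0.013]
force: [2.5, -8.9, 26.9]
opening: 0.0006
grip_force: 13.5
```

Request:
carry_out([
  [[1,0,0,-0.08,0],[1,0,0,-0.08,0],[1,0,0,-0.08,0],[1,0,0,-0.08,0],[1,0,0,-0.08,0],[1,0,0,-0.08,0],[1,0,0,-0.2,0],[1,0,0,-0.8,0],[1,0,0,-0.8,0],[1,0,0,-0.8,0]],
])

```text
clock: 13.45
eef_pos: [0.5563, 0.3634, 0.225]
eef_rot: [3.141, 0.001, 0.013]
force: [0.5, 0.7, 0.2]
opening: 0.0003
grip_force: 0.0
```

Request:
carry_out([
  [[1,0,0,-0.8,0],[1,-0.5,0.5,-0.5,0],[1,-0.5,0.8,0,0],[1,-0.4,0.8,0,0],[1,0,0.8,0,0],[1,0,0.8,0,0],[1,0,0.8,0,0],[1,0,0.8,0,0],[1,0,0.8,0,0],[1,0,0,0,0]],
])

```text
clock: 14.45
eef_pos: [0.4902, 0.0542, 0.2889]
eef_rot: [3.14, 0.0, 0.009]
force: [-0.3, -0.3, 0.0]
opening: 0.0002
grip_force: 0.0
```

```bash
python3 - <<'E'
from h import *
s=bot.observe();print(s['eef_pos'],s['eef_rot'],s['force'])
snap('wrist','w7')
i=cv2.imread('pics/w7.png');cv2.imwrite('pics/w7b.png',cv2.resize(i,(800,600),interpolation=cv2.INTER_CUBIC))
from scipy.spatial.transform import Rotation as Ro
pj=json.load(open('fit.json'))[0];c=.5**.5
R=(Ro.from_euler('z',pj[2])*Ro.from_euler('y',-.14)).as_matrix()
for s in(1,-1):
  for o,h in((.018,.026),(.032,.018)):
    print(s,o,(np.array(proj('w7',R@np.array((-(.14+o)*c,s*(.14-o)*c,h))+[pj[0],pj[1],.105]))/.64).round(0))
E
```

```text
[0.49021988 0.05424234 0.28893157] [3.14049838e+00 4.23610174e-04 8.75798158e-03] [-0.26129741 -0.30733545  0.0265563 ]
1 0.018 [313. 172.]
1 0.032 [329. 184.]
-1 0.018 [561. 171.]
-1 0.032 [542. 183.]
```

View pics/w7b.png

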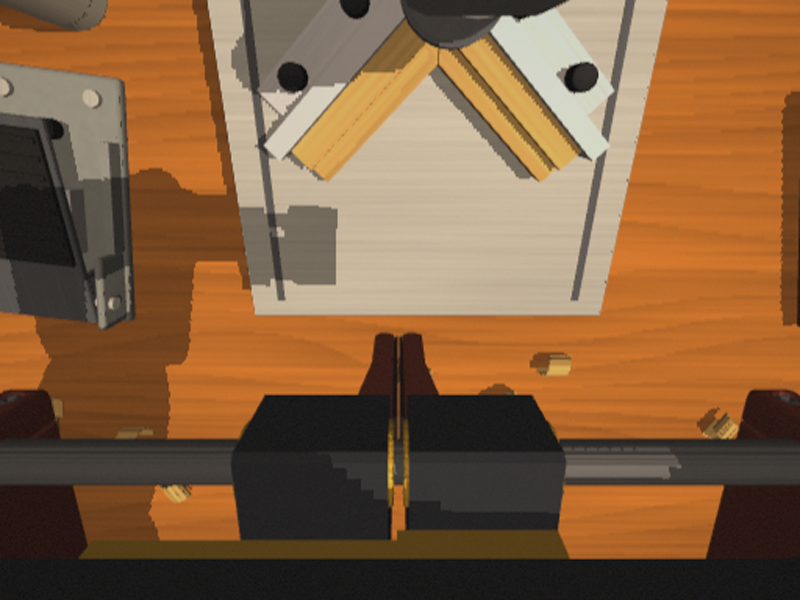

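The picture shows the corner flush against both fences: its leg ends are at (327,181) and (541,182), and the home pose predicts (329,184) and (542,183). The pedal has sprung back up.

```bash
python3 -c "
from rig import bot
print(bot.job_done())"
```

```text
the job is handed in; nothing more can be done
None
```

The frame corner sits flush against both fences, the pedal was pressed to its stop for about a second and came back up, and the job is handed in (about 14.5 s on the clock); no verdict came back with the hand-in.

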